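Load the vial rack and shut the cabinet drawer to its catch

ROBOT

A 7-joint arm with a two-finger parallel gripper is mounted at the origin on the work surface. World frame = base frame: x ahead of the robot, y to its left, z up, the work surface at z = 0. Lengths are in m, angles in rad, forces in N, time in s.
With the tool pointing down it reaches from about 0.4 to 0.85 m from the base axis. Payload 10.4 kg.
Tool frame: the origin (TCP) lies between the finger pads; the fingertips stand 22 mm ahead of it and the grasp point (between the pads) lies 3 mm ahead of it (r.nose_length is the distance from the TCP to the fingertips, in m); z points along the fingers, y is the line along which they close (so a half turn about z gives the same grasp; the last joint's range is limited). The gripper opens to 87 mm and grips with 3 to 60 N. Pads are 19 mm wide; open, the fingers measure 117 mm over their backs; the gripper's body (75 mm by 190 mm) begins 51 mm behind the grasp point.
Start: joints at [1.279, 0.332, -0.065, 1.46, 0.022, 1.35, -0.088], TCP at [0.166, -0.603, 0.245] pointing down, gripper open.
Joint ranges: [-2.6, 2.6], [-0.5, 2.12], [-1.47, 1.34], [0.16, 2.42], [-1.27, 4.41], [0.06, 2.06], [-2.6, 2.6]. Speed limits (rad/s): [2.22, 2.22, 2.79, 2.79, 3.14, 3.14, 3.14].

INTERFACE

Orientations are given as a unit quaternion [x, y, z, w].
In Python, from bench import readout, cams, r gives the robot as it stands. The module is installed in compiled form; this text tells all that it offers.
- The arm moves only by the tool step_arm, never from a script. Its argument "deltas" is a list that holds one entry, the list of rows, each a list of 7 numbers: the turn, a rotation vector about the tool's x, y, z in rad, then the shift along the tool's x, y, z in m, then the opening in per cent of the stroke, from 0 (shut) to 100 (fully open). A call has 1 to 20 rows; each row is the pose to reach, as a shift and turn from the pose commanded when the call began, along the tool's axes at that moment; what a row does not reach only later rows make up. A row lasts 1/8 s, in which the tool goes at most 62.5 mm and 10.7 degrees, less where a joint would pass 70% of its speed; a pose out of reach is approached as far as the arm can. A call with a gripper value outside its range is refused whole. The fingers move at their own pace and stop on an object; "squeeze" is the grip in N (left out, the last holds). Time passes only in rows, so rows that repeat a pose let the fingers close. It gives the time, the measured TCP pose, the force, the opening and the grip force at its end, in the units of the state.
- readout.read_state(): the state, without advancing time (a new reading comes with each control period).
- cams.camera(name): name is "scene" or "top" or "wrist"; returns a dict with "img" (420x560x3 uint8, red, green, blue), "fx", "fy", "cx", "cy" (pixels), "origin" and "rotation" of the camera in the world; the wrist camera has in their place "T_tool_cam" (4x4, takes a point from camera to tool coordinates, whose origin is the TCP and whose axes are the flange's). Camera axes: x right, y up, looking along -z (the intrinsics and any distortion apply to the point x, -y, -z); pixel columns grow to the right and rows downward; lengths in m; the calibration is good to about 2 mm. A picture is of the moment at which its call begins: read the wrist's pose just before it. There is no depth.
- r.close_job(): hands the job in; it is judged then, once.
The state is a dict: "time": time; "joint_positions": joint angles; "joint_vel": joint speeds; "joint_torque": joint torques, N m; "ee_pos": TCP position; "eef_rot": TCP orientation; "ft_force": force on the tool from outside, world axes, zero at the start; "torque": the same for the moment, N m; "width": finger opening in m; "grip_force": force on a finger pad.
Only numpy, scipy, OpenCV 4.12 (cv2) and the standard library are available. Lean on these libraries where they do the work, as an engineer would, in place of code of your own. Each camera call takes 0.05 s, during which the arm holds its last target. There are 200 camera calls.

TASK

Put the rack of teal-capped vials away in the open drawer of the steel vial cabinet: keep it upright and set it down without dropping it, its two end holes over the drawer's two brass locating pins so that it sits flat on the drawer floor, and let go. Then push the drawer fully home, past its roller catch so that it clicks in and stays shut, without slamming it. Leave the white-capped rack, the bottle and the jar where they stand.

Things in the scene. Friction and masses are not known exactly. Their poses are not given: they have to be found in the camera images.
- rack_teal: rack to put away: blue, 8 glass vials with TEAL caps (fixed in it), 146 x 66 mm, 84 high, 0.4 kg, on the bench. Origin: centre of underside; x along its length, z up; same both ways round. 6 mm base plate with two through holes, 11.5 mm diameter, at x = +-60, y = 0. Black handle bar over the vials, to grip from above: 80 mm along x, 14 wide (y), 68 to 84 mm above the underside; cap tops at 51.
- rack_white: bystander: the same rack with WHITE caps; leave it alone. Origin and axes as for rack_teal.
- bottle: bystander: white plastic bottle, 62 mm diameter, 150 mm high, on the bench. Origin: centre of its underside.
- jar: bystander: amber glass jar with black lid, 76 mm diameter, 100 mm high, on the bench. Origin: centre of its underside.
- mouth (a point): middle of the upper edge of the drawer opening, in the front face of the fixed steel cabinet, 118 mm above the bench. Same axes as bay. Cabinet: 180 mm wide (y), reaches 220 mm back from here (+x), top 126 mm above the bench; a 22 mm high mint well tray lies on the rear of its top. A seated rack passes 8 mm under this edge; one riding up on the pins strikes it.
- drawer (a joint): how far the drawer is open (m): 0 = home at its stop; starts near 0.18, ends at 0.19. Slides with about 2 N friction, stays where left. From 17 to 7 mm before home a sprung roller catch resists (push about 10 N in all; let go there, it stays ajar or comes back out); past 7 mm it gives way, and from about 4 mm the catch snaps the drawer in to 0 and keeps it there.
- bay (a point): centre of the drawer floor's upper surface, 26 mm above the bench, midway between the pins; moves with the drawer. x: closing direction, into the cabinet; z up. A seated rack has its origin here, its length along x. Inside 170 mm long (x), 110 wide; side and rear walls 50 mm high; front panel 12 mm thick, 178 wide, its top 120 mm above the bench.
- pin_near (a point): tip of the brass locating pin nearer the drawer front, 60 mm from bay along -x. Pin 8 mm diameter, 16 mm high above the drawer floor, its last 6 mm tapered to 3 mm.
- pin_far (a point): tip of the other, equal brass pin, 60 mm from bay along +x.
- lip (a point): middle of the front edge of the steel finger lip on the drawer front, 109.5 mm above the bench; lip 110 mm wide (y), 5 thick, standing 14 mm out from the panel's front face. Same axes as bay. Closed fingertips pointing down can push the drawer home along +x here; the space in front of it is clear.

How it is judged:
By the outcome, as a careful person would: the job done as asked, in the order asked, and still so for the second after the job is handed in, with the robot touching nothing.
It also fails if it takes over 58 s, if anything falls off the work surface, if the arm or the gripper's body presses on something with over 40 N, if the wrist force passes 120 N, or if a joint passes its speed limit or range.

## Working session

There is one attempt and no reset: what is moved stays moved. The work goes in short steps, Python scripts to look and compute and a tool call to move; the robot and the scene stay as the last step left them, time stands still between calls to the robot, and variables do not carry over. Pictures are saved under pics/ and viewed, at most 10 in all, crops included, and the job is handed in when it is done.

Besides the shell and the picture viewer there is one more tool, called after "Call:" by a JSON object that holds its "fn" and its "kwargs", one argument or row to a line. step_arm: Moves the arm, as the interface text tells. Its arguments: {"type":"object","properties":{"deltas":{"type":"array"},"squeeze":{"type":"number"}},"required":["deltas"]}

```bash
mkdir -p pics; python3 - <<'E'
from bench import readout,cams,r
import cv2,numpy as np,pickle
s=readout.read_state();print(s)
d={}
for n in ("scene","top"):
    c=cams.camera(n);d[n]=c
    print(n,{k:v for k,v in c.items() if k!="img"})
    cv2.imwrite(f"pics/{n}0.png",c["img"][:,:,::-1])
pickle.dump(d,open("c0.pkl","wb"))
E
```

```text
{'time': 0.0, 'joint_positions': array([ 1.27947101,  0.33285211, -0.0647085 ,  1.46096006,  0.0215859 ,
        1.34988082, -0.08850463]), 'joint_vel': array([ 1.56907157e-03,  9.17477967e-04,  3.00239132e-04, -1.78658952e-05,
        1.66573054e-03, -1.50467503e-03,  2.39486138e-04]), 'joint_torque': array([ 1.85419826e-04, -6.23265052e+01,  2.51021079e-02, -3.89904284e+01,
       -6.13128114e-02,  3.98947927e-02,  1.72598598e-04]), 'ee_pos': array([ 0.16584865, -0.60222106,  0.24375732]), 'eef_rot': array([ 9.90985212e-01,  1.33969457e-01, -1.18478393e-04, -6.92658279e-04]), 'ft_force': array([ 0.11994227,  0.07257672, -0.88196865]), 'torque': array([ 0.02425106, -0.00936275, -0.00582767]), 'grip_force': 0.0, 'width': 0.0870099914860736}
scene {'fx': 397.5349187311072, 'fy': 397.5349187311072, 'cx': 281.0361207989445, 'cy': 205.5858876095076, 'origin': array([ 0.9269254 , -0.38739216,  1.01830196]), 'rotation': array([0.25694578, 0.08796485, 0.30396425, 0.91315212])}
top {'fx': 408.26808716492707, 'fy': 408.26808716492707, 'cx': 272.60759167509525, 'cy': 210.81594212116266, 'origin': array([0.53401236, 0.08183959, 1.03433082]), 'rotation': array([ 0.02024154, -0.01932046, -0.6979851 ,  0.71556537])}
```

View pics/scene0.png

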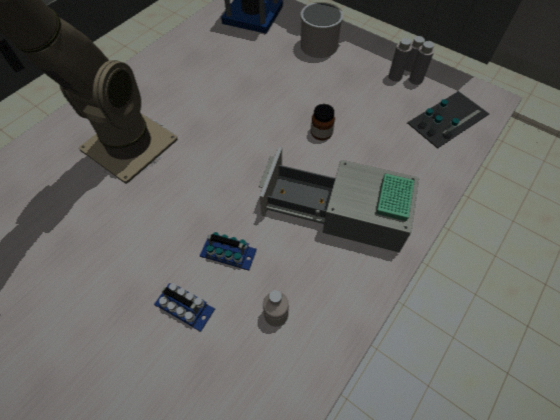

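View pics/top0.png

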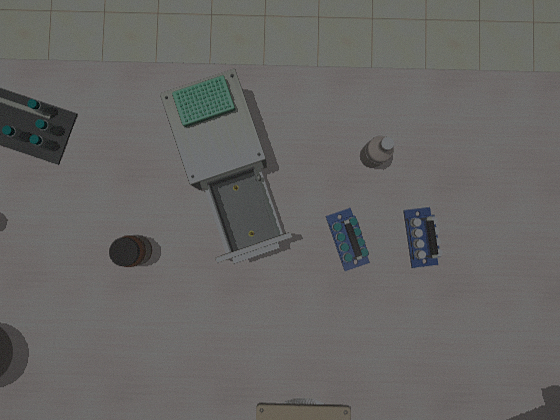

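The scene view shows the teal rack at about (228,250), the white rack at (185,305), the bottle at (276,307), the jar at (322,120), and the drawer with its pins near (283,190) and (322,200). In the top view the teal rack is at (347,240) and the pins are at (236,188) and (251,233).

```bash
cat > h.py <<'E'
import cv2,numpy as np
from scipy.spatial.transform import Rotation as R
def pose(c,s=None):
    if "T_tool_cam" in c:
        T=np.eye(4);T[:3,:3]=R.from_quat(s["eef_rot"]).as_matrix();T[:3,3]=s["ee_pos"]
        T=T@c["T_tool_cam"];return T[:3,3],T[:3,:3]
    return np.array(c["origin"]),R.from_quat(c["rotation"]).as_matrix()
def ray(c,p,s=None):
    o,M=pose(c,s);d=M@np.array([(p[0]-c["cx"])/c["fx"],-(p[1]-c["cy"])/c["fy"],-1]);return o,d/np.linalg.norm(d)
def onz(c,p,z,s=None):
    o,d=ray(c,p,s);return o+d*(z-o[2])/d[2]
def cross(r1,r2):
    (o1,d1),(o2,d2)=r1,r2
    t=np.linalg.lstsq(np.c_[d1,-d2],o2-o1,rcond=None)[0]
    a,b=o1+t[0]*d1,o2+t[1]*d2;return (a+b)/2,np.linalg.norm(a-b)
def blobs(img,lo,hi,amin=5):
    m=cv2.inRange(cv2.cvtColor(img,cv2.COLOR_RGB2HSV),np.array(lo),np.array(hi))
    n,l,st,ce=cv2.connectedComponentsWithStats(m)
    return m,[(ce[i],st[i]) for i in range(1,n) if st[i][4]>=amin]
E
python3 - <<'E'
import pickle;from h import *
np.set_printoptions(precision=4,suppress=True)
d=pickle.load(open("c0.pkl","rb"))
for n in d:
    c=d[n]
    hsv=cv2.cvtColor(c["img"],cv2.COLOR_RGB2HSV)
    m,b=blobs(c["img"],(15,90,60),(32,255,255),4)
    print(n,"brass",[(ce,st[4],onz(c,ce,.04)) for ce,st in b])
    m,b=blobs(c["img"],(105,110,40),(125,255,255),60)
    for ce,st in b: 
        print("blue",ce,st,onz(c,ce,.003))
    m,b=blobs(c["img"],(75,90,50),(98,255,255),4)
    for ce,st in b: print("teal",ce,st[4],onz(c,ce,.051))
E
```

```text
scene brass [(array([282.5, 191.6]), np.int32(10), array([0.5377, 0.1311, 0.04  ])), (array([321.1818, 201.6364]), np.int32(11), array([0.6486, 0.1702, 0.04  ]))]
blue [252.9487  13.119 ] [229   0  53  28 546] [-0.1242  0.8059  0.003 ]
blue [204.4286 249.8857] [200 240  10  17  70] [ 0.4648 -0.1375  0.003 ]
blue [225.9065 247.0072] [212 242  29  12 139] [ 0.5073 -0.0946  0.003 ]
blue [246.9717 257.8302] [237 247  19  23 212] [ 0.5759 -0.0847  0.003 ]
blue [196.7091 313.9065] [167 296  47  35 385] [ 0.5719 -0.2829  0.003 ]
teal [444.2857 101.3333] 21 [0.7622 0.7475 0.051 ]
teal [429.7917 110.125 ] 24 [0.741  0.6806 0.051 ]
teal [438.8462 117.3462] 26 [0.7794 0.6684 0.051 ]
teal [455.6786 119.9286] 28 [0.8286 0.6906 0.051 ]
teal [395.3668 195.6711] 1134 [0.8124 0.3092 0.051 ]
teal [215.8182 233.4545] 11 [ 0.478  -0.0941  0.051 ]
teal [224.5 235.9] 10 [ 0.502  -0.0855  0.051 ]
teal [233.3333 238.25  ] 12 [ 0.526  -0.0765  0.051 ]
teal [242.4348 241.8261] 23 [ 0.5528 -0.07    0.051 ]
teal [209.5312 247.6562] 32 [ 0.4931 -0.1362  0.051 ]
teal [222.9079 251.3816] 76 [ 0.5292 -0.123   0.051
[... 4367 characters left out ...]
5 117.5] 4 [0.8126 0.2828 0.051 ]
teal [ 39.1692 123.0769] 65 [0.7895 0.6592 0.051 ]
teal [185.6 120.2] 5 [0.8054 0.3018 0.051 ]
teal [189.8 118.4] 5 [0.8102 0.2917 0.051 ]
teal [  6.1159 129.6522] 69 [0.7712 0.7389 0.051 ]
teal [ 33.4493 138.6667] 69 [0.7507 0.6709 0.051 ]
teal [353.1628 220.8605] 43 [ 0.5697 -0.1108  0.051 ]
teal [337.5625 226.3542] 48 [ 0.5555 -0.0734  0.051 ]
teal [357.075 231.125] 40 [ 0.5452 -0.1205  0.051 ]
teal [341.1064 236.9149] 47 [ 0.5304 -0.0823  0.051 ]
teal [360.619  241.5952] 42 [ 0.5203 -0.1294  0.051 ]
teal [344.62 246.9 ] 50 [ 0.5067 -0.0911  0.051 ]
teal [364.2326 251.8372] 43 [ 0.496  -0.1383  0.051 ]
teal [348.1522 257.1522] 46 [ 0.4824 -0.1     0.051 ]
```

Call:
{"fn": "step_arm", "kwargs": {
  "deltas": [
    [[0, 0, 0, 0.02, -0.016, 0, 100], [0, 0, -0.01, 0.065, -0.052, 0, 100], [0, 0, -0.02, 0.11, -0.088, 0, 100], [0, 0, -0.03, 0.155, -0.124, 0, 100], [0, 0, -0.04, 0.2, -0.16, 0, 100], [0, 0, -0.05, 0.245, -0.196, 0, 100], [0, 0, -0.06, 0.29, -0.232, 0, 100], [0, 0, -0.07, 0.335, -0.268, 0, 100], [0, 0, -0.085, 0.38, -0.304, 0, 100], [0, 0, -0.085, 0.425, -0.34, 0, 100], [0, 0, -0.085, 0.462, -0.37, 0, 100], [0, 0, -0.085, 0.479, -0.383, 0, 100], [0, 0, -0.085, 0.479, -0.383, 0, 100], [0, 0, -0.085, 0.479, -0.383, 0, 100]]
  ]
}}

```text
time: 1.85
ee_pos: [0.5255, -0.1072, 0.2442]
eef_rot: [0.984, 0.175, -0.0, 0.0]
ft_force: [-0.5, -0.3, -0.4]
width: 0.0871
grip_force: 0.0
```

```bash
python3 - <<'E'
from bench import readout,cams,r
import cv2,pickle
s=readout.read_state();c=cams.camera("wrist");print(s["ee_pos"],s["eef_rot"],s["time"],{k:v for k,v in c.items() if k!="img"})
pickle.dump((s,c),open("w1.pkl","wb"));cv2.imwrite("pics/w1.png",c["img"][:,:,::-1])
E
```

```text
[ 0.52551119 -0.10723875  0.24424506] [ 9.84497872e-01  1.75396002e-01 -4.00764217e-04  1.49612899e-04] 1.85 {'fx': 290.6864382228484, 'fy': 290.6864382228484, 'cx': 282.42982731744144, 'cy': 206.84309605705795, 'T_tool_cam': array([[ 6.06538244e-04,  9.52711066e-01,  3.03877044e-01,
         8.40662352e-02],
       [ 9.99999754e-01, -6.84864249e-04,  1.51178426e-04,
         4.22092706e-04],
       [ 3.52143882e-04,  3.03876877e-01, -9.52711247e-01,
        -1.40217067e-01],
       [ 0.00000000e+00,  0.00000000e+00,  0.00000000e+00,
         1.00000000e+00]])}
```

View pics/w1.png

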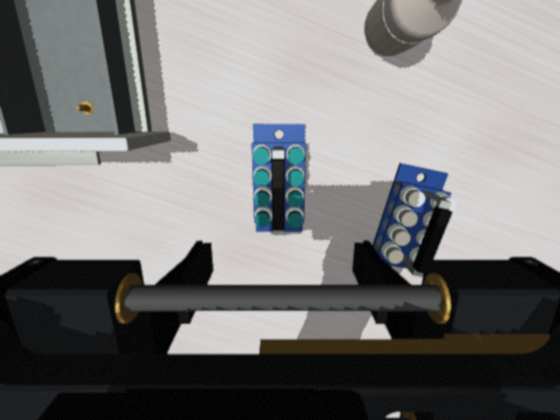

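The wrist view shows the rack aligned with the image: its far hole at (279,134), the handle along column 279 (rows 150–230), and the near drawer pin at (85,107).

```bash
python3 - <<'E'
import pickle;from h import *
np.set_printoptions(precision=4,suppress=True)
s,c=pickle.load(open("w1.pkl","rb"))
g=cv2.cvtColor(c["img"],cv2.COLOR_RGB2HSV)
m,b=blobs(c["img"],(75,90,50),(98,255,255),20)
for ce,st in b: print("teal",ce,st,onz(c,ce,.051,s))
m,b=blobs(c["img"],(105,90,40),(128,255,255),40)
for ce,st in b: print("blue",ce,st)
m,b=blobs(c["img"],(10,90,60),(32,255,255),10)
for ce,st in b: print("brass",ce,st[4],onz(c,ce,.039,s))
sub=g[122:146,262:296,1];_,_,st,ce=cv2.connectedComponentsWithStats((sub<90).astype(np.uint8))
for a,q in zip(st,ce): print("hole",q+[262,122],a[4],onz(c,q+[262,122],.006,s))
k=(g[145:235,262:297,2]<45).astype(np.uint8);_,_,st,ce=cv2.connectedComponentsWithStats(k)
for a,q in zip(st,ce):
  if a[4]>30: print("dark",q+[262,145],a)
E
```

```text
teal [260.6818 155.3727] [253 147  16  17 220] [ 0.5538 -0.0708  0.051 ]
teal [295.6757 155.5135] [288 147  17  17 222] [ 0.5674 -0.1083  0.051 ]
teal [261.1429 177.5667] [253 170  17  16 210] [ 0.5296 -0.0797  0.051 ]
teal [295.381  177.8143] [288 170  16  17 210] [ 0.5432 -0.1172  0.051 ]
teal [261.4462 198.7487] [254 191  16  16 195] [ 0.5054 -0.0884  0.051 ]
teal [294.8667 198.9231] [287 191  16  16 195] [ 0.519  -0.1259  0.051 ]
teal [261.9    219.1611] [255 212  15  15 180] [ 0.4811 -0.0973  0.051 ]
teal [294.6044 219.2692] [287 212  16  15 182] [ 0.4948 -0.1348  0.051 ]
blue [278.6274 135.3356] [ 252  124   54   28 1052]
blue [289.4345 194.805 ] [284 156  22  76 359]
blue [263.4505 164.8242] [253 159  20  13  91]
blue [409.5446 204.2585] [ 373  164   77  103 2255]
blue [265.8152 227.1304] [256 219  17  12  92]
brass [ 85.5794 107.3333] 126 [0.5346 0.1316 0.039 ]
brass [442.6202 296.4742] 445 [ 0.4555 -0.3697  0.039 ]
brass [119.1492 303.129 ] 248 [0.2898 0.0483 0.039 ]
brass [477.8 337.2] 15 [ 0.4124 -0.4526  0.039 ]
brass [328.5 340. ] 64 [ 0.3325 -0.2506  0.039 ]
hole [278.3744 134.704 ] 625 [ 0.5793 -0.0824  0.006 ]
hole [279.0215 122.9032] 93 [ 0.593  -0.0782  0.006 ]
hole [278.5625 133.9125] 80 [ 0.5803 -0.0822  0.006 ]
hole [263.625 144.625] 8 [ 0.5611 -0.0689  0.006 ]
hole [292.9 144.6] 10 [ 0.5741 -0.104   0.006 ]
dark [279.3922 187.8871] [   0    0   35   90 2356]
dark [277.8333 194.2412] [ 10  15  12  70 792]
```

Call:
{"fn": "step_arm", "kwargs": {
  "deltas": [
    [[0, 0, 0.003, 0, -0.0045, 0.02, 100], [0, 0, 0.003, 0, -0.0045, 0.055, 100], [0, 0, 0.003, 0, -0.0045, 0.09, 100], [0, 0, 0.003, 0, -0.0045, 0.12, 100], [0, 0, 0.003, 0, -0.0045, 0.145, 100], [0, 0, 0.003, 0, -0.0045, 0.158, 100], [0, 0, 0.003, 0, -0.0045, 0.165, 100], [0, 0, 0.003, 0, -0.0045, 0.165, 100], [0, 0, 0.003, 0, -0.0045, 0.165, 5], [0, 0, 0.003, 0, -0.0045, 0.165, 5], [0, 0, 0.003, 0, -0.0045, 0.165, 5], [0, 0, 0.003, 0, -0.0045, 0.165, 5], [0, 0, 0.003, 0, -0.0045, 0.165, 5], [0, 0, 0.003, 0, -0.0045, 0.165, 5]]
  ],
  "squeeze": 30
}}

```text
time: 3.65
ee_pos: [0.5245, -0.1019, 0.0795]
eef_rot: [0.985, 0.174, -0.0, 0.0]
ft_force: [0.3, 0.0, 0.1]
width: 0.0353
grip_force: 0.0
```

Call:
{"fn": "step_arm", "kwargs": {
  "deltas": [
    [[0, 0, 0, 0, 0, 0, 5], [0, 0, 0, 0, 0, 0, 5], [0, 0, 0, 0, 0, 0, 5], [0, 0, 0, 0, 0, 0, 5], [0, 0, 0, 0, 0, 0, 5]]
  ]
}}

```text
time: 4.28
ee_pos: [0.5245, -0.102, 0.0795]
eef_rot: [0.985, 0.175, 0.0, 0.0]
ft_force: [0.7, -1.1, -2.0]
width: 0.0138
grip_force: 30.0
```

Call:
{"fn": "step_arm", "kwargs": {
  "deltas": [
    [[0, 0, 0, 0, 0, -0.008, 5], [0, 0, 0, 0, 0, -0.03, 5], [0, 0, 0, 0, 0, -0.06, 5], [0, 0, 0, 0, 0, -0.09, 5], [0, 0, 0, 0, 0, -0.12, 5], [0, 0, 0, 0, -0.01, -0.145, 5], [0, 0, 0, 0.003, -0.035, -0.16, 5], [0, 0, 0, 0.006, -0.07, -0.165, 5], [0, 0, 0, 0.009, -0.105, -0.165, 5], [0, 0, 0, 0.012, -0.14, -0.165, 5], [0, 0, 0, 0.015, -0.175, -0.165, 5], [0, 0, 0, 0.015, -0.2, -0.165, 5], [0, 0, 0, 0.015, -0.212, -0.165, 5], [0, 0, 0, 0.015, -0.217, -0.165, 5], [0, 0, 0, 0.015, -0.217, -0.165, 5], [0, 0, 0, 0.015, -0.217, -0.165, 5]]
  ]
}}

```text
time: 6.28
ee_pos: [0.4643, 0.1061, 0.2444]
eef_rot: [0.985, 0.174, -0.0, 0.0]
ft_force: [-0.1, -0.1, -4.2]
width: 0.0137
grip_force: 30.0
```

```bash
python3 - <<'E'
from bench import readout,cams,r
import pickle;from h import *
np.set_printoptions(precision=4,suppress=True)
s=readout.read_state();c=cams.camera("wrist");print(s["ee_pos"],s["eef_rot"],s["time"],s["width"],s["grip_force"])
pickle.dump((s,c),open("w2.pkl","wb"));cv2.imwrite("pics/w2.png",c["img"][:,:,::-1])
m,b=blobs(c["img"],(10,90,60),(32,255,255),10)
for ce,st in b: print("brass",ce,st,onz(c,ce,.04,s))
m,b=blobs(c["img"],(75,90,50),(98,255,255),60)
for ce,st in b: print("teal",ce,st)
E
```

```text
[0.4643 0.1061 0.2444] [ 0.9848  0.1738 -0.0001  0.0001] 6.275 0.013698918723317865 29.997171638533473
brass [274.9343   5.1095] [269   0  13  12 137] [0.6401 0.178  0.04  ]
brass [11.0769 72.5648] [  0  35  24  73 988] [0.4828 0.4258 0.04  ]
brass [276.1682 122.1963] [271 117  11  12 107] [0.5327 0.1383 0.04  ]
brass [320.08  298.504] [316 275   8  49 250] [0.3329 0.0023 0.04  ]
brass [244.5481 301.6106] [242 277   6  47 208] [0.2922 0.0989 0.04  ]
brass [290.9167 344.9206] [ 204  335  163   17 1045] [0.2446 0.0123 0.04  ]
brass [374.7551 343.2585] [364 335  23  17 147] [ 0.2895 -0.1019  0.04  ]
brass [405.793  343.6632] [386 335  44  17 285] [ 0.3045 -0.1449  0.04  ]
brass [127.8    347.7333] [122 341  11  12  30] [0.1574 0.2361 0.04  ]
brass [148.9795 344.3356] [132 340  37  12 146] [0.1742 0.2081 0.04  ]
brass [176.0204 345.1837] [168 341  14  11  49] [0.1863 0.1705 0.04  ]
brass [193.0738 345.6803] [182 340  23  12 122] [0.194  0.1468 0.04  ]
brass [145.6667 348.7143] [142 345   9   7  21] [0.1647 0.211  0.04  ]
brass [168.375  347.9375] [162 344  12   8  32] [0.1776 0.1799 0.04  ]
teal [249.6768 193.4398] [235 177  31  33 789]
teal [315.4778 193.2303] [301 177  31  33 812]
teal [250.4425 232.8163] [237 219  29  29 626]
teal [314.6006 232.9182] [300 219  29  29 636]
```

View pics/w2.png

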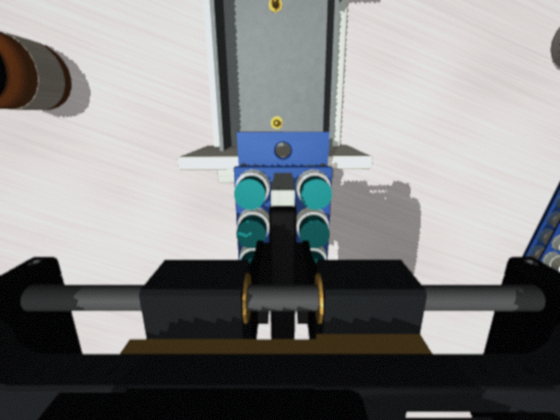

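The wrist view shows the pins at (276,122) and (275,5), each sitting in a wide brass ring on the drawer floor, so the ring's height (about 0.027) is the right plane to use. The held rack's far hole is at (283,150).

```bash
python3 - <<'E'
import pickle;from h import *
np.set_printoptions(precision=4,suppress=True)
d=pickle.load(open("c0.pkl","rb"));s1,c1=pickle.load(open("w1.pkl","rb"));s,c=pickle.load(open("w2.pkl","rb"))
big=cv2.resize(c["img"][0:170,225:345],None,fx=5,fy=5,interpolation=cv2.INTER_CUBIC)
cv2.imwrite("pics/w2c.png",cv2.resize(big,(564,800//1))[:600,:,::-1] if 0 else np.hstack([big[0:100,:, ::-1],])) 
top=big[0:75*1]; near=big[560:830]
cv2.imwrite("pics/w2c.png",np.vstack([top,near])[:,:,::-1])
Rt=R.from_quat(s["eef_rot"])
def tool(p): return Rt.inv().apply(p-s["ee_pos"])
for n,p in (("near",(276,122.3)),("far",(275,5.3))):
    for z in (.026,.029,.042): q=onz(c,p,z,s);print(n,z,q,tool(q))
for n,ps in (("scene",((282.5,191.6),(321.2,201.6))),("top",((250.8,233),(235.2,187.3)))):
    print(n,[onz(d[n],p,.029) for p in ps])
print("w1 near",onz(c1,(85.6,107.3),.029,s1))
g=cv2.cvtColor(c["img"],cv2.COLOR_RGB2HSV)
sub=g[136:164,262:304,2];print(sub[14,10:32],sub[4:26,21])
_,_,st,ce=cv2.connectedComponentsWithStats((sub<75).astype(np.uint8))
for a,q in zip(st,ce):
    if a[4]>20: print("hole",q+[262,136],a,tool(onz(c,q+[262,136],.171,s)))
E
```

```text
near 0.026 [0.5321 0.1386 0.026 ] [ 0.0748 -0.0073  0.2184]
near 0.029 [0.5321 0.1385 0.029 ] [ 0.0749 -0.0073  0.2154]
near 0.042 [0.5326 0.1384 0.042 ] [ 0.0752 -0.007   0.2024]
far 0.026 [0.6439 0.1797 0.026 ] [ 0.194  -0.0076  0.2184]
far 0.029 [0.6431 0.1793 0.029 ] [ 0.1931 -0.0076  0.2154]
far 0.042 [0.6394 0.1777 0.042 ] [ 0.1891 -0.0073  0.2024]
scene [array([0.5333, 0.1369, 0.029 ]), array([0.6455, 0.1766, 0.029 ])]
top [array([0.5344, 0.1361, 0.029 ]), array([0.6463, 0.1778, 0.029 ])]
w1 near [0.5326 0.1377 0.029 ]
[188 173 128  84  74  81  84  80  81  80  79  83  80  80  81  82  80  75
  90 126 161 183] [174 141 115 114 118 112  90  81  81  81  83  82  81  78  79  87  96  95
 117 143 168 178]
hole [282.5368 149.476 ] [   0    0   42   28 1168] [0.0596 0.0004 0.0734]
```

View pics/w2c.png

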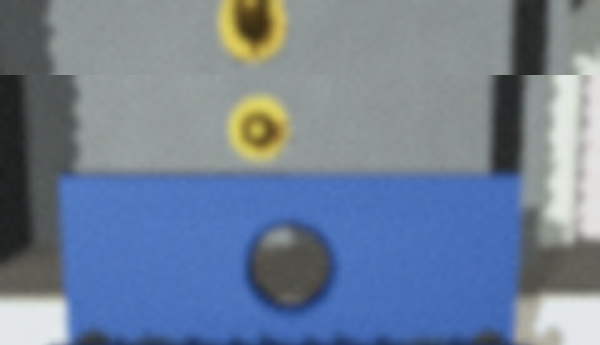

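Call:
{"fn": "step_arm", "kwargs": {
  "deltas": [
    [[0, 0, 0, 0.01, -0.001, 0, 5], [0, 0, 0, 0.035, -0.003, 0, 5], [0, 0, 0, 0.07, -0.005, 0, 5], [0, 0, 0, 0.105, -0.007, 0, 5], [0, 0, 0, 0.127, -0.007, 0, 5], [0, 0, 0, 0.135, -0.007, 0.005, 5], [0, 0, 0, 0.135, -0.007, 0.02, 5], [0, 0, 0, 0.135, -0.007, 0.045, 5], [0, 0, 0, 0.135, -0.007, 0.07, 5], [0, 0, 0, 0.135, -0.007, 0.092, 5], [0, 0, 0, 0.135, -0.007, 0.105, 5], [0, 0, 0, 0.135, -0.007, 0.11, 5], [0, 0, 0, 0.135, -0.007, 0.11, 5], [0, 0, 0, 0.135, -0.007, 0.11, 5]]
  ]
}}

```text
time: 8.07
ee_pos: [0.5888, 0.1602, 0.1354]
eef_rot: [0.985, 0.175, 0.001, -0.0]
ft_force: [-0.2, -0.4, -4.5]
width: 0.0137
grip_force: 30.0
```

```bash
python3 - <<'E'
from bench import readout,cams,r
import pickle;from h import *
np.set_printoptions(precision=4,suppress=True)
s=readout.read_state();c=cams.camera("wrist");print(s["ee_pos"],s["eef_rot"],s["time"],s["ft_force"])
pickle.dump((s,c),open("w3.pkl","wb"))
big=cv2.resize(c["img"][90:210,205:365],None,fx=5,fy=5,interpolation=cv2.INTER_CUBIC)
cv2.imwrite("pics/w3.png",big[:,:,::-1])
E
```

```text
[0.5888 0.1602 0.1354] [ 0.9847  0.1745  0.0007 -0.    ] 8.075 [-0.1951 -0.3944 -4.4597]
```

View pics/w3.png

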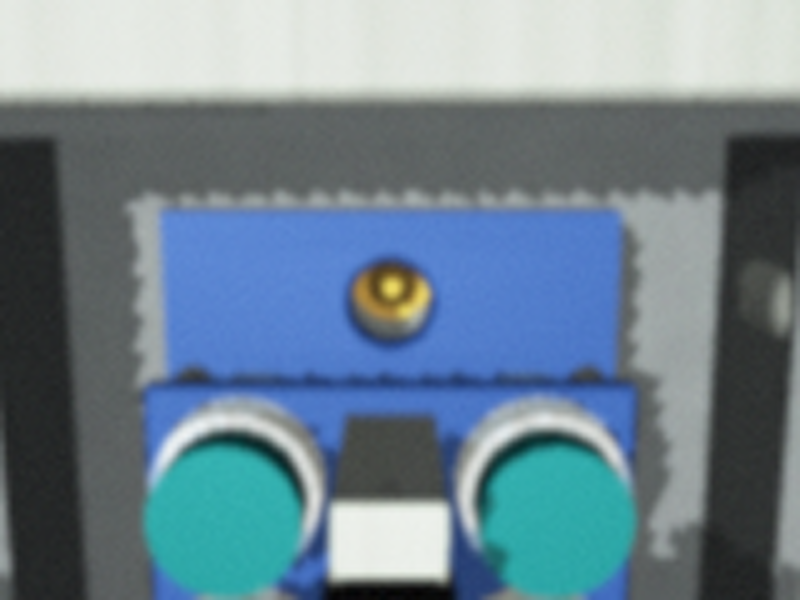

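The crop shows the pin tip at (391,288), inside the rack hole centred at (391,302). Both work out to x≈0.059, y≈0.0006 in the tool frame, so they line up to a fraction of a millimetre. I'm lowering it gently.

Call:
{"fn": "step_arm", "kwargs": {
  "deltas": [
    [[0, 0, 0, 0, 0, 0.003, 5], [0, 0, 0, 0, 0, 0.007, 5], [0, 0, 0, 0, 0, 0.011, 5], [0, 0, 0, 0, 0, 0.015, 5], [0, 0, 0, 0, 0, 0.019, 5], [0, 0, 0, 0, 0, 0.022, 5], [0, 0, 0, 0, 0, 0.0245, 5], [0, 0, 0, 0, 0, 0.0265, 5], [0, 0, 0, 0, 0, 0.0265, 5], [0, 0, 0, 0, 0, 0.0265, 5]]
  ]
}}

```text
time: 9.38
ee_pos: [0.5885, 0.16, 0.1082]
eef_rot: [0.985, 0.175, 0.0, 0.0]
ft_force: [0.3, -1.0, -4.1]
width: 0.0136
grip_force: 30.0
```

Call:
{"fn": "step_arm", "kwargs": {
  "deltas": [
    [[0, 0, 0, 0, 0, 0.0007, 5], [0, 0, 0, 0, 0, 0.0013, 5], [0, 0, 0, 0, 0, 0.0019, 5], [0, 0, 0, 0, 0, 0.0024, 5], [0, 0, 0, 0, 0, 0.0028, 5], [0, 0, 0, 0, 0, 0.0028, 5], [0, 0, 0, 0, 0, 0.0028, 5]]
  ]
}}

```text
time: 10.25
ee_pos: [0.5886, 0.1599, 0.1055]
eef_rot: [0.985, 0.174, 0.0, 0.0]
ft_force: [-1.0, -1.4, 0.1]
width: 0.0139
grip_force: 30.0
```

Call:
{"fn": "step_arm", "kwargs": {
  "deltas": [
    [[0, 0, 0, 0, 0, 0, 20], [0, 0, 0, 0, 0, 0, 25], [0, 0, 0, 0, 0, 0, 35], [0, 0, 0, 0, 0, 0, 45], [0, 0, 0, 0, 0, 0, 45], [0, 0, 0, 0, 0, -0.01, 45], [0, 0, 0, 0, 0, -0.035, 45], [0, 0, 0, 0, 0, -0.07, 45], [0, 0, 0, 0, 0, -0.105, 45], [0, 0, 0, 0, 0, -0.13, 45], [0, 0, 0, -0.01, 0, -0.14, 45], [0, 0, 0, -0.04, 0, -0.14, 40], [0, 0, 0, -0.08, 0, -0.14, 30], [0, 0, 0, -0.115, 0, -0.14, 20], [0, 0, 0, -0.135, 0, -0.14, 10], [0, 0, 0, -0.14, 0, -0.14, 0], [0, 0, 0, -0.14, 0, -0.14, 0]]
  ]
}}

```text
time: 12.38
ee_pos: [0.4569, 0.1117, 0.2452]
eef_rot: [0.985, 0.174, 0.0, 0.0]
ft_force: [0.8, 0.3, 0.1]
width: 0.0016
grip_force: 0.0
```

```bash
python3 - <<'E'
from bench import readout,cams,r
import pickle;from h import *
np.set_printoptions(precision=4,suppress=True)
s=readout.read_state();c=cams.camera("wrist");print(s["ee_pos"],s["eef_rot"],s["time"],s["ft_force"],s["width"])
cv2.imwrite("pics/w4.png",c["img"][:,:,::-1])
m,b=blobs(c["img"],(75,90,50),(98,255,255),60)
for ce,st in b: print("teal",ce,st,onz(c,ce,.077,s))
E
```

```text
[0.4569 0.1117 0.2452] [0.9847 0.1743 0.0001 0.0003] 12.375 [0.8215 0.3114 0.0777] 0.0016396230707398768
teal [260.5879   8.4265] [250   0  22  20 347] [0.6156 0.1906 0.077 ]
teal [304.1834   8.2633] [294   0  21  20 338] [0.6295 0.1532 0.077 ]
teal [261.0831  38.3455] [251  27  21  24 385] [0.5929 0.1823 0.077 ]
teal [303.557   38.3263] [294  27  20  24 377] [0.6066 0.1449 0.077 ]
teal [261.6962  68.4956] [252  58  20  22 339] [0.5686 0.1735 0.077 ]
teal [303.1386  68.41  ] [294  58  20  22 339] [0.5825 0.1359 0.077 ]
teal [262.1159  96.9404] [253  87  19  20 302] [0.5444 0.1647 0.077 ]
teal [302.9003  96.9535] [294  87  19  20 301] [0.5583 0.1267 0.077 ]
```

View pics/w4.png

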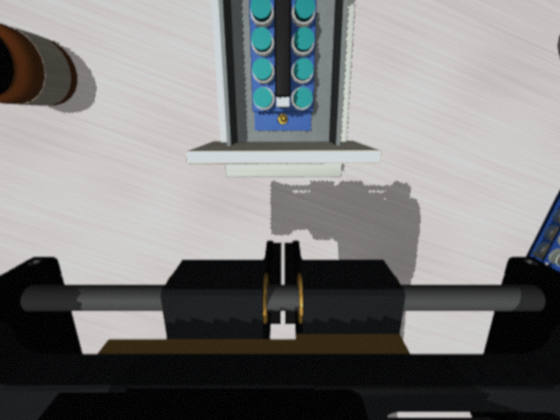

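The rack is seated: cap spacing measured at z=0.077 is 25.8 mm, the same as before. The near pin shows through its hole at (283,119), and the lip's front edge is near row 175, which is about 28 mm ahead of the TCP. Next I lower the closed fingers in front of the lip and push.

Call:
{"fn": "step_arm", "kwargs": {
  "deltas": [
    [[0, 0, 0, 0, 0, 0.015, 0], [0, 0, 0, 0, 0, 0.05, 0], [0, 0, 0, 0, 0, 0.085, 0], [0, 0, 0, 0, 0, 0.115, 0], [0, 0, 0, 0, 0, 0.13, 0], [0, 0, 0, 0, 0, 0.133, 0], [0, 0, 0, 0, 0, 0.133, 0], [0, 0, 0, 0.006, 0, 0.133, 0], [0, 0, 0, 0.012, 0, 0.133, 0], [0, 0, 0, 0.015, 0, 0.133, 0], [0, 0, 0, 0.018, 0, 0.133, 0], [0, 0, 0, 0.021, 0, 0.133, 0], [0, 0, 0, 0.024, 0, 0.133, 0], [0, 0, 0, 0.027, 0, 0.133, 0], [0, 0, 0, 0.03, 0, 0.133, 0], [0, 0, 0, 0.034, 0, 0.133, 0], [0, 0, 0, 0.038, 0, 0.133, 0], [0, 0, 0, 0.042, 0, 0.133, 0]]
  ]
}}

```text
time: 14.68
ee_pos: [0.4966, 0.1265, 0.1122]
eef_rot: [0.985, 0.175, -0.0, -0.0]
ft_force: [-2.5, -0.1, 0.2]
width: 0.0006
grip_force: 0.8
```

Call:
{"fn": "step_arm", "kwargs": {
  "deltas": [
    [[0, 0, 0, 0.004, 0, 0, 0], [0, 0, 0, 0.009, 0, 0, 0], [0, 0, 0, 0.015, 0, 0, 0], [0, 0, 0, 0.022, 0, 0, 0], [0, 0, 0, 0.029, 0, 0, 0], [0, 0, 0, 0.036, 0, 0, 0], [0, 0, 0, 0.043, 0, 0, 0], [0, 0, 0, 0.05, 0, 0, 0], [0, 0, 0, 0.057, 0, 0, 0], [0, 0, 0, 0.064, 0, 0, 0], [0, 0, 0, 0.071, 0, 0, 0], [0, 0, 0, 0.078, 0, 0, 0], [0, 0, 0, 0.085, 0, 0, 0], [0, 0, 0, 0.092, 0, 0, 0], [0, 0, 0, 0.098, 0, 0, 0], [0, 0, 0, 0.104, 0, 0, 0], [0, 0, 0, 0.109, 0, 0, 0], [0, 0, 0, 0.113, 0, 0, 0], [0, 0, 0, 0.115, 0, 0, 0], [0, 0, 0, 0.115, 0, 0, 0]]
  ]
}}

```text
time: 17.18
ee_pos: [0.6048, 0.1657, 0.1124]
eef_rot: [0.985, 0.174, 0.0, 0.0]
ft_force: [-0.6, -0.4, 0.1]
width: 0.0002
grip_force: 0.0
```

```bash
python3 - <<'E'
from bench import readout,cams,r
from h import *
s=readout.read_state();c=cams.camera("scene");print(s["ee_pos"],s["time"],s["ft_force"])
cv2.imwrite("pics/s5.png",cv2.resize(c["img"][120:260,230:430],None,fx=4,fy=4,interpolation=cv2.INTER_CUBIC)[:,:,::-1])
E
```

```text
[0.60477687 0.16573762 0.11235676] 17.175 [-0.60948959 -0.35087442  0.14709092]
```

View pics/s5.png

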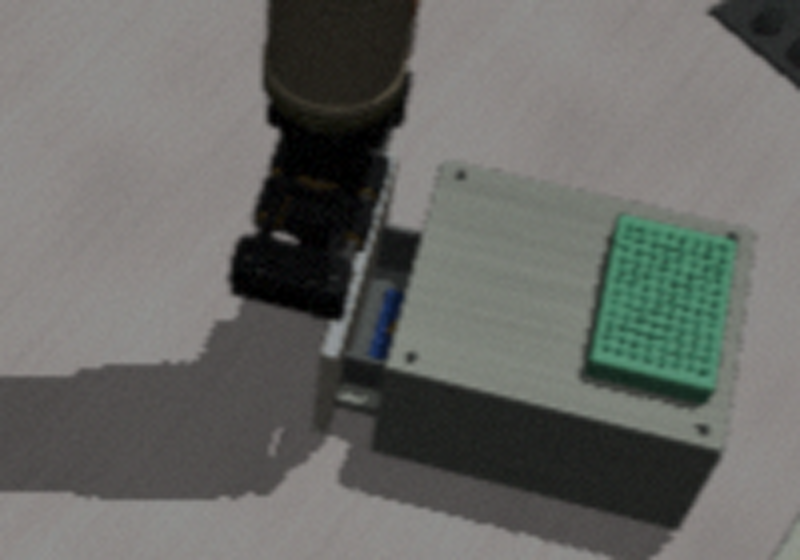

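The scene crop shows the rack passing under the edge cleanly, with the drawer still about 35–40 mm open. I'm continuing more slowly.

Call:
{"fn": "step_arm", "kwargs": {
  "deltas": [
    [[0, 0, 0, 0.002, 0, 0, 0], [0, 0, 0, 0.005, 0, 0, 0], [0, 0, 0, 0.008, 0, 0, 0], [0, 0, 0, 0.011, 0, 0, 0], [0, 0, 0, 0.014, 0, 0, 0], [0, 0, 0, 0.017, 0, 0, 0], [0, 0, 0, 0.0195, 0, 0, 0], [0, 0, 0, 0.022, 0, 0, 0], [0, 0, 0, 0.024, 0, 0, 0], [0, 0, 0, 0.026, 0, 0, 0]]
  ]
}}

```text
time: 18.48
ee_pos: [0.629, 0.1748, 0.1122]
eef_rot: [0.985, 0.174, 0.0, 0.0]
ft_force: [-1.6, -1.2, 1.4]
width: 0.0004
grip_force: 0.6
```

Call:
{"fn": "step_arm", "kwargs": {
  "deltas": [
    [[0, 0, 0, 0.0025, 0, 0, 0], [0, 0, 0, 0.005, 0, 0, 0], [0, 0, 0, 0.0075, 0, 0, 0], [0, 0, 0, 0.01, 0, 0, 0], [0, 0, 0, 0.012, 0, 0, 0]]
  ]
}}

```text
time: 19.1
ee_pos: [0.6352, 0.1774, 0.1118]
eef_rot: [0.985, 0.175, -0.006, 0.002]
ft_force: [-35.8, -13.7, 22.1]
width: 0.0006
grip_force: 18.8
```

The force has risen sharply, so either the drawer is home or something is in the way. I'll back off and look.

Call:
{"fn": "step_arm", "kwargs": {
  "deltas": [
    [[0, 0, 0, -0.006, 0, 0, 0], [0, 0, 0, -0.012, 0, 0, 0], [0, 0, 0, -0.02, 0, 0, 0], [0, 0, 0, -0.04, 0, 0, 0], [0, 0, 0, -0.07, 0, 0, 0], [0, 0, 0, -0.09, 0, 0, 0], [0, 0, 0, -0.1, 0, -0.01, 0], [0, 0, 0, -0.1, 0, -0.04, 0], [0, 0, 0, -0.1, 0, -0.08, 0], [0, 0, 0, -0.1, 0, -0.12, 0], [0, 0, 0, -0.1, 0, -0.13, 0], [0, 0, 0, -0.1, 0, -0.13, 0]]
  ]
}}

```text
time: 20.6
ee_pos: [0.5465, 0.1447, 0.2429]
eef_rot: [0.985, 0.174, 0.001, 0.0]
ft_force: [0.4, -0.9, -1.4]
width: 0.0009
grip_force: 0.0
```

```bash
python3 - <<'E'
from bench import readout,cams,r
from h import *
s=readout.read_state();print(s["ee_pos"],s["time"],s["ft_force"])
a=cams.camera("scene")["img"][110:260,230:430];b=cams.camera("top")["img"][60:280,130:330];w=cams.camera("wrist")["img"]
f=lambda i,k:cv2.resize(i,k,interpolation=cv2.INTER_CUBIC)
cv2.imwrite("pics/s6.png",np.vstack([np.hstack([f(a,(400,300)),f(b,(400,300))]),np.hstack([f(w,(400,300)),np.zeros((300,400,3),np.uint8)])])[:,:,::-1])
E
```

```text
[0.5465152  0.14467582 0.24285209] 20.6 [ 0.4411636  -0.89405497 -1.35787034]
```

View pics/s6.png

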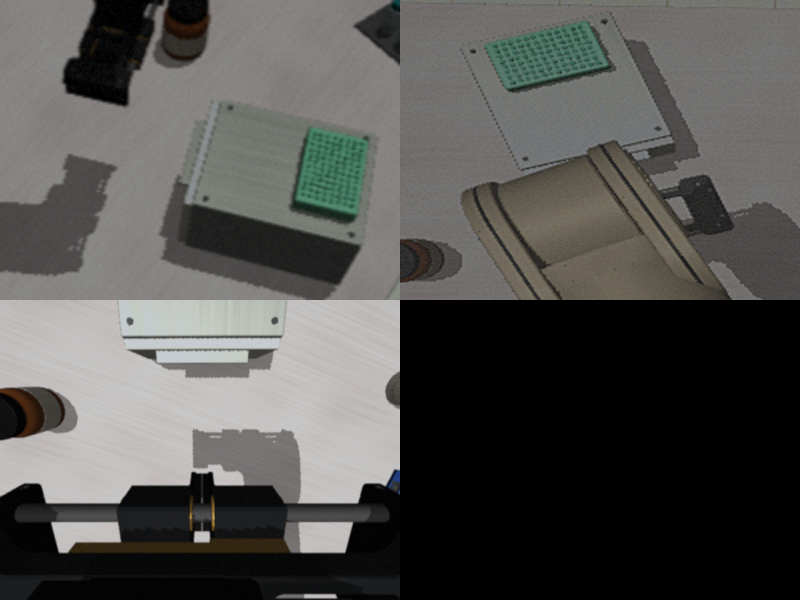

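The drawer front is flush with the cabinet in all the views. The measured lip travel of about 173 mm puts it at the home stop, and the arm is clear of everything. Handing in.

```bash
python3 -c "
from bench import r
print(r.close_job())"
```

```text
the job is handed in; nothing more can be done
None
```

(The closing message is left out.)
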